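# Hold the clamp lever over the candle mould

## Task

Pick up the yellow cast clamp lever by its balance point, which lies near its heavy end, and carry it, keeping it level, to the candle-mould fixture. Hold it level about four centimetres above the tops of the two posts, the bore of the big boss centred over the thick post and the bore of the small eye over the thin post, so that I can slip the sealing rings on underneath; finish there, still and still holding it. Do not let the lever or the robot bump the fixture, and leave the bottles, glass, jar, tin and candle where they stand.

Things in the scene. Friction and masses are not known exactly. Their poses are not given: they have to be found in the camera images.
- lever_balance (a point): Balance point of the clamp lever: on the web's centre line, 58 mm from the boss's bore centre towards the eye, half-way up the web, 27 mm above the lever's underside. Grip across the web with the middle of the fingers within 20 mm of it. Axes as the clamp lever's.
- lever_boss (a point): Centre of the boss's bore at the lever's underside: 58 mm from the balance point, at x = -58 mm, and 27 mm lower. Same axes.
- lever_eye (a point): Centre of the eye's bore at the lever's underside: at x = +132 mm from the balance point, and 27 mm lower. Same axes.
- clamp_lever: Loose yellow cast clamp lever lying flat, 231 mm long, 0.35 to 0.65 kg: big boss (52 mm diameter, 44 high, upright bore 24) at one end, small eye (30 mm diameter, 38 high, bore 14) at the other, bores 190 mm apart, joined by a flat-sided web 14 mm wide, 22 high, its underside 16 mm above the bench. Origin on the lever's underside straight below the balance point; x boss to eye, y across the web, z up.
- mould_fixture: Fixture bolted to the bench: aluminium base 270 x 90 x 18 mm, thick steel post (18 mm, red collar) and thin one (10 mm, blue collar) 190 mm apart, tops 115 mm above the bench; between them a round steel mould, 64 mm diameter, white inside, top at 90 mm, with flanges 42 mm to each side. Origin on the bench, 58 mm from the thick post towards the thin one; x from thick to thin, z up.
- thick_post_top (a point): Centre of the top of the thick post (red collar), 115 mm above the bench.
- thin_post_top (a point): Centre of the top of the thin post (blue collar), 115 mm above the bench.
- tumbler_mid (a point): Bystander: empty clear glass tumbler, 72 mm diameter, 95 mm high; its centre.
- amber_bottle_mid (a point): Bystander: brown glass bottle, 48 mm diameter, 115 mm high; its centre.
- metal_bottle_mid (a point): Bystander: aluminium bottle, 52 mm diameter, 150 mm high; its centre.
- candle_glass_mid (a point): Bystander: orange candle, 74 mm diameter, 90 mm high; its centre.
- tin_mid (a point): Bystander: flat steel tin, 68 mm diameter, 40 mm high, between the robot and the work; its centre.
- jar_mid (a point): Bystander: green glass jar with steel lid, 70 mm diameter, 85 mm high; its centre.

How it is judged (in metres and radians):
On the way:
1. the clamp lever is lifted clear of the bench, level, gripped within 20 mm of its balance point (height (world z) of clamp_lever above 0.03 m and angle between clamp_lever's own z axis and vertical below 0.12 rad and contact force between clamp_lever and the fingers above 2 N and x of the grasp point in the frame of lever_balance between -0.02 and 0.02 m), for 0.2 s.
At the end, for the whole second after the job is handed in: Still held within 20 mm of the balance point, at rest, level within 0.09 rad; each bore within 12 mm horizontally of its post's axis (boss over thick, eye over thin), underside 20 to 65 mm above the post tops, not touching the fixture (horizontal distance between lever_boss and thick_post_top below 0.012 m and horizontal distance between lever_eye and thin_post_top below 0.012 m and z of lever_boss in the frame of thick_post_top between 0.02 and 0.065 m and z of lever_eye in the frame of thin_post_top between 0.02 and 0.065 m and angle between clamp_lever's own z axis and vertical below 0.09 rad and contact force between clamp_lever and the fingers above 2 N and contact force between clamp_lever and mould_fixture below 0.1 N and x of the grasp point in the frame of lever_balance between -0.02 and 0.02 m and linear speed of clamp_lever below 0.02 m/s and angular speed of clamp_lever below 0.15 rad/s); the arm keeps its last pose, push and grip.
It fails at once if the clamp lever is tipped more than 0.35 rad (angle between clamp_lever's own z axis and vertical above 0.35 rad).
It fails at once if the clamp lever, the robot or its gripper bumps the fixture (more than 3 N) (contact force between any of clamp_lever, the arm, the fingers and mould_fixture above 3 N).
It fails at once if a bottle, glass, candle, tin or jar is moved more than 25 mm (distance of any of tumbler_mid, amber_bottle_mid, metal_bottle_mid, candle_glass_mid, tin_mid, jar_mid from where it was at the start of the episode above 0.025 m).
It also fails if it takes over 42 s, if anything falls off the work surface, if the arm or the gripper's body presses on something with over 40 N, if the wrist force passes 120 N, or if a joint passes its speed limit or range.

## Robot

A 7-joint arm with a two-finger parallel gripper is mounted at the origin on the work surface. World frame = base frame: x ahead of the robot, y to its left, z up, the work surface at z = 0. Lengths are in m, angles in degrees, forces in N, time in s.
With the tool pointing down it reaches from about 0.4 to 0.875 m from the base axis. Payload 19.3 kg.
Tool frame: the origin (TCP) lies midway between the tips of the shut fingers; the grasp point (between the pads) lies 19 mm behind it; z points along the fingers, x is the direction in which the jaws open and shut, and the axes are right-handed (so a half turn about z gives the same grasp; the last joint's range is limited). The gripper opens to 85 mm and grips with 20 to 120 N. Pads are 22 mm wide; open, the fingers measure 114 mm over their backs; the gripper's body (76 mm by 85 mm) begins 54 mm behind the grasp point. The pads swing forward as they close: fully open they stand 13 mm farther back than shut.
Start: joints at [-81.142, 29.874, -2.08, 91.645, 1.215, 58.505, -6.463], TCP at [0.139, 0.609, 0.231] pointing down, gripper open.
Joint ranges: [-166.77, 166.77], [-17.47, 122.26], [-85.68, 81.53], [9.62, 139.38], [-72.42, 252.41], [9.2, 110.78], [-144.41, 144.41]. Speed limits (degrees/s): [108.29, 108.29, 136.94, 136.94, 172.46, 172.46, 172.46].

## Interface

Orientations are given as [roll, pitch, yaw] about the fixed x, y, z axes, in that order (R = Rz(yaw) Ry(pitch) Rx(roll)).
In Python, from rig import sensors, snapshot, hand_in, spotter gives the robot as it stands.
- The arm moves only by the tool drive_tool, never from a script. Its argument "motion" is a list of rows, each an object with "translation": the shift along the tool's x, y, z in m, a list of three; "yaw": the turn about the tool's z in degrees. A call has exactly 10 rows; each row is the pose to reach, as a shift and turn from the pose commanded when the call began, along the tool's axes at that moment; what a row does not reach only later rows make up. A row lasts 1/12 s, in which the tool goes at most 41.7 mm and 7.16 degrees, less where a joint would pass 70% of its speed; a pose out of reach is approached as far as the arm can. A call with a gripper value outside its range is refused whole. "fingers" is the opening, from 0 (shut) to 1 (fully open), set as the call begins (left out, the last holds). The fingers move at their own pace and stop on an object; the grip force is fixed at half the most. Time passes only in rows, so rows that repeat a pose let the fingers close, or fill a call up. It gives the time, the measured TCP pose, the force and the opening at its end, in the units of the state.
- sensors.state(): the state, without advancing time (a new reading comes with each control period).
- snapshot(name): name is "side" or "top" or "wrist"; returns a dict with "frame" (400x640x3 uint8, red, green, blue), "intrinsics" (3x3 intrinsics, pixels), "eye" and "rotation" of the camera in the world; the wrist camera has in their place "T_tool_cam" (4x4, takes a point from camera to tool coordinates, whose origin is the TCP and whose axes are the tool frame's). Camera axes: x right, y up, looking along -z (the intrinsics and any distortion apply to the point x, -y, -z); pixel columns grow to the right and rows downward; lengths in m; the calibration is good to about 2 mm. A picture is of the moment at which its call begins: read the wrist's pose just before it. There is no depth.
- hand_in(): hands the job in, once; it reports no verdict.
Trained networks look in the newest picture that a camera, given by its name, has taken for a name from the list of things; names that differ only in an ending like _2 or _b are one class to them, and where a whole thing is asked for, a point or a joint stands for the part that bears it (a point fixed in the world has none). Each returns a list of dicts, best first, with "score" (0 to 1); they miss things now and then, are a little off and sometimes report something else, mostly with a low value. They report only what shows in the picture. A call takes as long as a camera call.
- spotter.spot_in(camera, name): "position" ([x, y, z] in m, in world coordinates, good to about 4 mm: the middle of the surface that is visible of it).
- spotter.place_of(camera, name): "position" ([x, y, z] in m, in world coordinates, good to about 4 mm: a listed point, or the origin of a listed thing).
The state is a dict: "time": time; "joint_pos": joint angles; "dq": joint speeds; "tau": joint torques, N m; "ee_pos": TCP position; "ee_rot": TCP orientation; "ft_force": force on the tool from outside, world axes, zero at the start; "ft_torque": the same for the moment, N m; "grip_width": finger opening in m.
Only numpy, scipy, OpenCV 4.12 (cv2) and the standard library are available. Lean on these libraries where they do the work, as an engineer would, in place of code of your own. Each camera call takes 0.05 s, during which the arm holds its last target.

## Working session

There is one attempt and no reset: what is moved stays moved. The work goes in short steps, Python scripts to look and compute and a tool call to move; the robot and the scene stay as the last step left them, time stands still between calls to the robot, and variables do not carry over. Pictures are saved under pics/ and viewed, and the job is handed in when it is done.

Besides the shell and the picture viewer there is one more tool, called as a command line: name --argument value ..., lists and objects as JSON in quotes. drive_tool: Moves the arm, as the interface text tells. Its arguments: {"type":"object","properties":{"motion":{"type":"array","items":{"type":"object","properties":{"translation":{"type":"array","items":{"type":"number"}},"yaw":{"type":"number"}}}},"fingers":{"type":"number"}},"required":["motion"]}

```bash
mkdir -p pics; ls
python3 - <<'E'
from rig import sensors, snapshot, spotter
import cv2
s=sensors.state(); print(s)
for c in ["side","top","wrist"]:
    d=snapshot(c); cv2.imwrite(f"pics/{c}0.png",d["frame"][:,:,::-1])
    print(c,{k:v for k,v in d.items() if k!="frame"})
    for n in ["lever_balance","lever_boss","lever_eye","clamp_lever","mould_fixture","thick_post_top","thin_post_top"]+(["tumbler_mid","amber_bottle_mid","metal_bottle_mid","candle_glass_mid","tin_mid","jar_mid"] if c!="wrist" else []):
        r=spotter.place_of(c,n)
        print(c,n,[(x["score"],[round(float(v),4) for v in x["position"]]) for x in r[:2]], list(r[0].keys()) if r else "")
print(sensors.state()["time"])
E
```

```text
pics
{'time': 0.0, 'joint_pos': array([-81.14113775,  29.90835995,  -2.08107864,  91.67302611,
         1.21547439,  58.50485255,  -6.46386715]), 'dq': array([ 0.10449815,  0.06976125, -0.09503678,  0.01771013, -0.05501838,
        0.03341816, -0.00433824]), 'tau': array([-1.37760911e-03, -9.27133512e+01,  1.97929412e+00, -3.69931519e+01,
        1.77477073e-02,  8.32164427e-03, -2.99558155e-05]), 'ee_pos': array([0.13929821, 0.60893731, 0.23073918]), 'ee_rot': array([1.79994569e+02, 6.39272856e-02, 7.71176199e+01]), 'ft_force': array([-0.31086757,  0.23606262, -1.44460406]), 'ft_torque': array([ 0.0347662 , -0.01502768,  0.00651201]), 'grip_width': 0.08512099943412484}
side {'intrinsics': array([[488.20337675,   0.        , 321.07448563],
       [  0.        , 488.20337675, 195.85542196],
       [  0.        ,   0.        ,   1.        ]]), 'eye': array([ 0.22115293, -1.08638091,  0.97492205]), 'rotation': array([ 52.54930326,   0.63457172, -17.96529723])}
side lever_balance [(0.57, [0.4603, 0.2145, 0.0268])] ['position', 'score']
side lever_boss [(0.77, [0.4266, 0.1662, -0.0017])] 
[... 2374 characters left out ...]
re']
wrist {'intrinsics': array([[337.72431552,   0.        , 323.60422193],
       [  0.        , 337.72431552, 189.65139366],
       [  0.        ,   0.        ,   1.        ]]), 'T_tool_cam': array([[ 9.99999488e-01,  3.17142812e-04, -9.61093178e-04,
         1.70301907e-04],
       [ 2.51569457e-05, -9.57129723e-01, -2.89659614e-01,
        -7.46033552e-02],
       [-1.01175431e-03,  2.89659441e-01, -9.57129241e-01,
        -1.42557347e-01],
       [ 0.00000000e+00,  0.00000000e+00,  0.00000000e+00,
         1.00000000e+00]])}
wrist lever_balance [] 
wrist lever_boss [] 
wrist lever_eye [] 
wrist clamp_lever [] 
wrist mould_fixture [] 
wrist thick_post_top [] 
wrist thin_post_top [] 
1.8
```

View pics/side0.png

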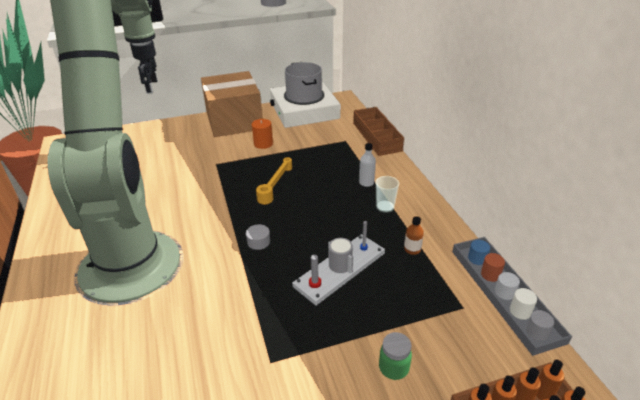

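View pics/top0.png

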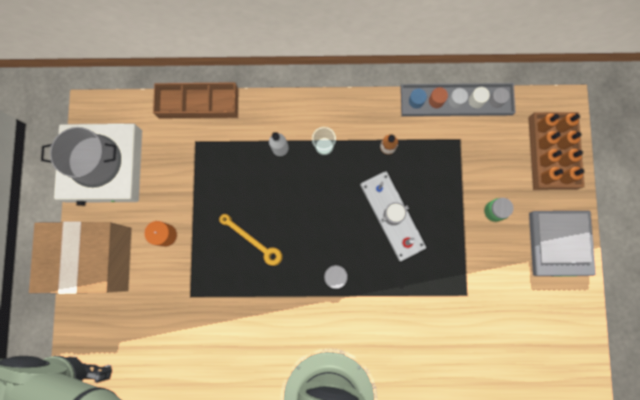

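The spots agree with the pictures: boss at (272,256) and eye at (225,219) in the top view, with the fixture's red collar at (408,243) and blue at (380,188). I'm moving over the lever.

drive_tool --motion '[{"translation": [-0.008, 0.01, 0], "yaw": 3}, {"translation": [-0.022, 0.028, 0], "yaw": 8}, {"translation": [-0.04, 0.051, 0], "yaw": 14}, {"translation": [-0.06, 0.077, 0], "yaw": 21}, {"translation": [-0.08, 0.103, 0], "yaw": 28}, {"translation": [-0.1, 0.128, 0], "yaw": 35}, {"translation": [-0.12, 0.154, 0], "yaw": 42}, {"translation": [-0.14, 0.179, 0], "yaw": 49}, {"translation": [-0.16, 0.205, 0], "yaw": 55}, {"translation": [-0.18, 0.23, 0], "yaw": 61}]' --fingers 1

```text
time: 2.63
ee_pos: [0.3243, 0.3812, 0.2315]
ee_rot: [-180.0, -0.0, 15.8]
ft_force: [-0.7, 0.5, -0.1]
grip_width: 0.0856
```

drive_tool --motion '[{"translation": [0.01, 0.024, 0.004], "yaw": 6}, {"translation": [0.02, 0.048, 0.008], "yaw": 12.5}, {"translation": [0.03, 0.072, 0.012], "yaw": 19}, {"translation": [0.041, 0.097, 0.016], "yaw": 26}, {"translation": [0.052, 0.122, 0.02], "yaw": 33}, {"translation": [0.062, 0.145, 0.024], "yaw": 40}, {"translation": [0.072, 0.168, 0.027], "yaw": 46}, {"translation": [0.08, 0.187, 0.029], "yaw": 50}, {"translation": [0.084, 0.196, 0.03], "yaw": 52}, {"translation": [0.085, 0.199, 0.03], "yaw": 52.6}]'

```text
time: 3.47
ee_pos: [0.4611, 0.2137, 0.2012]
ee_rot: [180.0, -0.0, -36.7]
ft_force: [-0.5, -0.3, 0.8]
grip_width: 0.0854
```

```bash
cat > h.py <<'E'
from rig import sensors, snapshot, spotter
import cv2, numpy as np
from scipy.spatial.transform import Rotation as R
def look(c,name):
    s=sensors.state(); d=snapshot(c); cv2.imwrite(f"pics/{name}.png",d["frame"][:,:,::-1])
    if c=="wrist":
        T=np.eye(4);T[:3,:3]=R.from_euler("xyz",s["ee_rot"],degrees=True).as_matrix();T[:3,3]=s["ee_pos"]
        T=T@d["T_tool_cam"]
    else:
        T=np.eye(4);T[:3,:3]=R.from_euler("xyz",d["rotation"],degrees=True).as_matrix();T[:3,3]=d["eye"]
    return s,d["intrinsics"],T
def ray(K,T,u,v,z):
    p=np.linalg.inv(K)@[u,v,1]; w=T[:3,:3]@[p[0],-p[1],-p[2]]
    return T[:3,3]+w*(z-T[2,3])/w[2]
def proj(K,T,P):
    q=T[:3,:3].T@(np.array(P)-T[:3,3]); q=K@[q[0],-q[1],-q[2]]; return q[:2]/q[2]
def spots(c,names):
    for n in names:
        r=spotter.place_of(c,n)
        print(c,n,[(x["score"],np.round(x["position"],4).tolist()) for x in r[:2]])
E
python3 - <<'E'
from h import *
import numpy as np
s,K,T=look("wrist","w1"); print(s["time"],s["ee_pos"],s["ee_rot"],s["joint_pos"])
np.savez("w1.npz",K=K,T=T)
spots("wrist",["lever_balance","lever_boss","lever_eye","clamp_lever"])
E
```

```text
3.4667 [0.46112153 0.21369511 0.20120443] [ 1.79983166e+02 -2.85376152e-02 -3.66651395e+01] [-54.24879023  24.16495764  30.03131507 112.03447344 -15.99231814
  47.86612355 -52.22186646]
wrist lever_balance [(0.58, [0.4577, 0.2095, 0.0306])]
wrist lever_boss [(0.92, [0.4278, 0.1702, -0.001]), (0.39, [0.5423, 0.3173, -0.0049])]
wrist lever_eye [(0.92, [0.5414, 0.3198, -0.004])]
wrist clamp_lever [(0.69, [0.4608, 0.2122, 0.0018])]
```

View pics/w1.png

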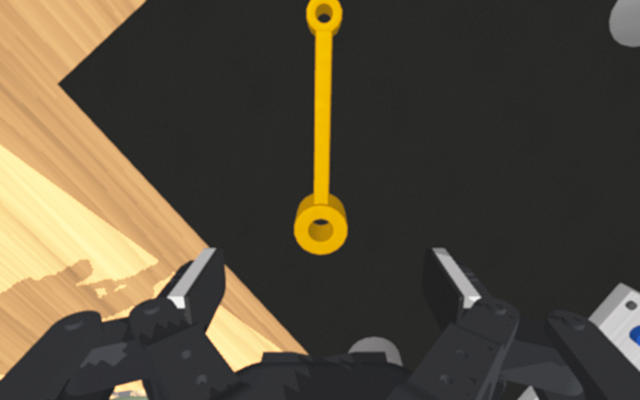

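The wrist view shows the lever running almost straight up: boss bore centre at about (321,230), eye bore at about (324,14).

Run:
```python
from h import *
z=np.load("w1.npz");K,T=z["K"],z["T"]
f=cv2.imread("pics/w1.png");h=cv2.cvtColor(f,cv2.COLOR_BGR2HSV);m=((h[:,:,0]>17)&(h[:,:,0]<32)&(h[:,:,1]>200)&(h[:,:,2]>170)).astype(np.uint8)
m[:, :280]=0;m[:,370:]=0
for r in (50,80,110,140,170,185): 
    x=np.flatnonzero(m[r]); print(r,x.min(),x.max())
ys,xs=np.nonzero(m[190:]);
b=ray(K,T,320.7,230,.044); e=ray(K,T,324,14,.038)
w1=ray(K,T,323.5,50,.038)
d=e-b; L=np.hypot(*d[:2]); print(b,e,L,np.degrees(np.arctan2(d[1],d[0])), b[:2]+d[:2]/L*.058)
```

```text
50 315 331
80 315 330
110 315 329
140 315 329
170 314 328
185 314 328
[0.42387848 0.16979427 0.044     ] [0.53908135 0.3193241  0.038     ] 0.18876140990810797 52.38812005144784 [0.45927643 0.21573974]
```

drive_tool --motion '[{"translation": [0, 0, 0.015], "yaw": 0.3}, {"translation": [-0.001, 0, 0.04], "yaw": 0.7}, {"translation": [-0.001, 0, 0.068], "yaw": 0.7}, {"translation": [-0.001, 0, 0.096], "yaw": 0.7}, {"translation": [-0.001, 0, 0.122], "yaw": 0.7}, {"translation": [-0.001, 0, 0.146], "yaw": 0.7}, {"translation": [-0.001, 0, 0.166], "yaw": 0.7}, {"translation": [-0.001, 0, 0.181], "yaw": 0.7}, {"translation": [-0.001, 0, 0.189], "yaw": 0.7}, {"translation": [-0.001, 0, 0.19], "yaw": 0.7}]'

```text
time: 4.55
ee_pos: [0.4587, 0.2159, 0.0102]
ee_rot: [179.9, 0.1, -37.1]
ft_force: [-1.0, -1.2, 0.1]
grip_width: 0.0853
```

drive_tool --motion '[{"translation": [0, 0, 0], "yaw": 0}, {"translation": [0, 0, 0], "yaw": 0}, {"translation": [0, 0, 0], "yaw": 0}, {"translation": [0, 0, 0], "yaw": 0}, {"translation": [0, 0, 0], "yaw": 0}, {"translation": [0, 0, 0], "yaw": 0}, {"translation": [0, 0, 0], "yaw": 0}, {"translation": [0, 0, 0], "yaw": 0}, {"translation": [0, 0, 0], "yaw": 0}, {"translation": [0, 0, 0], "yaw": 0}]' --fingers 0

```text
time: 5.38
ee_pos: [0.4597, 0.2157, 0.0118]
ee_rot: [-180.0, -0.0, -37.2]
ft_force: [-2.0, 0.4, 10.0]
grip_width: 0.0127
```

Run:
```python
from h import *
s,K,T=look("wrist","w2"); print(s["time"],s["ee_pos"],s["ee_rot"],s["joint_pos"],s["ft_force"],s["ft_torque"],s["grip_width"])
spots("wrist",["lever_balance","lever_boss","lever_eye"])
```

```text
5.3833 [0.45974217 0.215682   0.0118063 ] [-1.79958066e+02 -1.36930671e-03 -3.72076396e+01] [-44.20783846  41.72991032  16.94791673 117.74102863 -28.12326517
  24.33925302 -42.64624103] [-2.04831757  0.39680801 10.01422255] [-0.02361137  0.3665506  -0.24065592] 0.01269506588744544
wrist lever_balance [(0.7, [0.4563, 0.2129, 0.0316])]
wrist lever_boss []
wrist lever_eye []
```

View pics/w2.png

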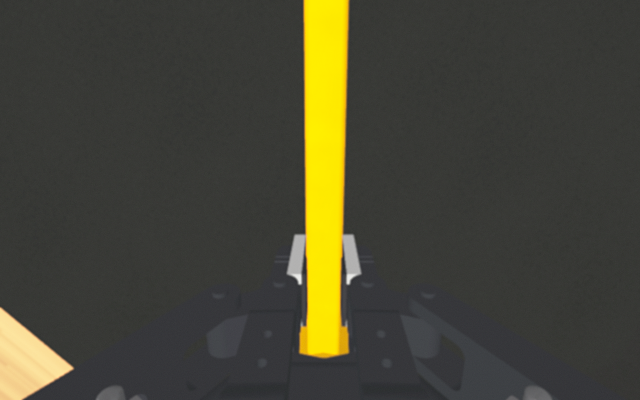

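Pads at (300,255) and (352,255) are closed on the web. Lifting gently.

drive_tool --motion '[{"translation": [0, 0, -0.002], "yaw": 0}, {"translation": [0, 0, -0.006], "yaw": 0}, {"translation": [0, 0, -0.012], "yaw": 0}, {"translation": [0, 0, -0.02], "yaw": 0}, {"translation": [0, 0, -0.03], "yaw": 0}, {"translation": [0, 0, -0.04], "yaw": 0}, {"translation": [0, 0, -0.049], "yaw": 0}, {"translation": [0, 0, -0.055], "yaw": 0}, {"translation": [0, 0, -0.059], "yaw": 0}, {"translation": [0, 0, -0.06], "yaw": 0}]'

```text
time: 6.42
ee_pos: [0.4597, 0.2158, 0.0721]
ee_rot: [-179.9, -0.0, -37.2]
ft_force: [0.8, 0.7, -4.7]
grip_width: 0.0131
```

Run:
```python
from h import *
s,K,T=look("wrist","w3"); print(s["time"],s["ee_pos"],s["ee_rot"],s["joint_pos"],s["ft_force"],s["ft_torque"],s["grip_width"])
spots("wrist",["lever_balance"])
for c in ("side","top"):
    look(c,c+"3"); spots(c,["lever_balance","lever_boss","lever_eye","thick_post_top","thin_post_top"])
f=cv2.imread("pics/side3.png")[120:300,200:440]; cv2.imwrite("pics/side3c.png",cv2.resize(f,None,fx=3,fy=3,interpolation=2))
```

```text
6.4167 [0.45972261 0.21577026 0.07210365] [-1.79947880e+02 -1.63946610e-02 -3.71705571e+01] [-47.96931806  35.77233201  22.04854006 117.07981665 -24.80914907
  31.54693949 -45.45974258] [ 0.75356607  0.71892144 -4.7294168 ] [ 0.00245721 -0.01051907 -0.04023756] 0.013121039712668996
wrist lever_balance [(0.87, [0.457, 0.2116, 0.0908])]
side lever_balance [(0.66, [0.4576, 0.2122, 0.0854]), (0.25, [0.5402, 0.3186, 0.0574])]
side lever_boss [(0.76, [0.4281, 0.1703, 0.0578])]
side lever_eye [(0.57, [0.5388, 0.3185, 0.0541])]
side thick_post_top [(0.63, [0.4627, -0.2454, 0.1139])]
side thin_post_top [(0.58, [0.6367, -0.1653, 0.1139])]
top lever_balance [(0.74, [0.4609, 0.2135, 0.0595]), (0.63, [0.4606, 0.213, 0.0827])]
top lever_boss [(0.7, [0.4266, 0.1662, 0.0588])]
top lever_eye [(0.24, [0.7757, -0.2, 0.0563])]
top thick_post_top [(0.69, [0.4629, -0.2426, 0.1141])]
top thin_post_top [(0.98, [0.6365, -0.1604, 0.1181])]
```

View pics/side3c.png

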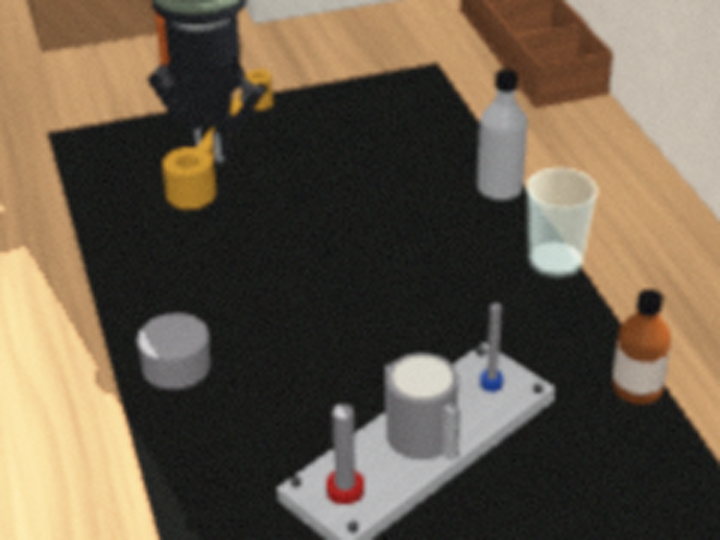

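View pics/w3.png

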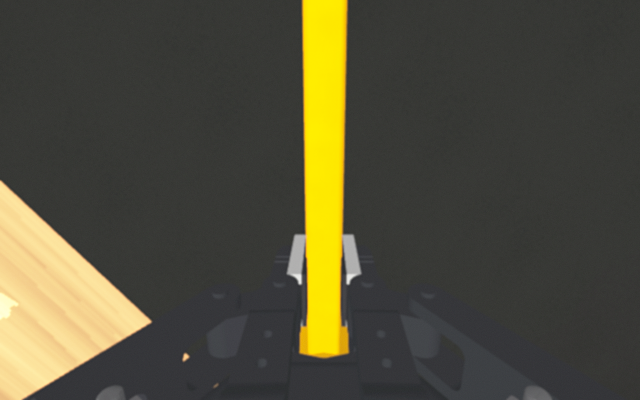

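Level (balance, boss and eye heights agree) and unchanged in the jaws. Now carrying it.

drive_tool --motion '[{"translation": [0.002, 0.002, -0.004], "yaw": 0}, {"translation": [0.007, 0.007, -0.012], "yaw": 0}, {"translation": [0.014, 0.014, -0.026], "yaw": 0}, {"translation": [0.023, 0.023, -0.042], "yaw": 0}, {"translation": [0.033, 0.033, -0.059], "yaw": 0}, {"translation": [0.045, 0.045, -0.076], "yaw": 0}, {"translation": [0.058, 0.058, -0.093], "yaw": 0}, {"translation": [0.072, 0.072, -0.107], "yaw": 0}, {"translation": [0.086, 0.086, -0.116], "yaw": 0}, {"translation": [0.1, 0.1, -0.12], "yaw": 0}]'

```text
time: 7.95
ee_pos: [0.4791, 0.0738, 0.1933]
ee_rot: [-179.9, -0.1, -37.2]
ft_force: [0.4, 0.5, -4.9]
grip_width: 0.0131
```

drive_tool --motion '[{"translation": [0.014, 0.014, 0], "yaw": 0}, {"translation": [0.028, 0.028, 0], "yaw": 0}, {"translation": [0.042, 0.042, 0], "yaw": 0}, {"translation": [0.056, 0.056, 0], "yaw": 0}, {"translation": [0.07, 0.07, 0], "yaw": 0}, {"translation": [0.083, 0.083, 0], "yaw": 0}, {"translation": [0.095, 0.095, 0], "yaw": 0}, {"translation": [0.106, 0.106, 0], "yaw": 0}, {"translation": [0.116, 0.116, 0], "yaw": 0}, {"translation": [0.125, 0.125, 0], "yaw": 0}]'

```text
time: 8.78
ee_pos: [0.5024, -0.1015, 0.192]
ee_rot: [-180.0, -0.0, -37.3]
ft_force: [-0.4, -0.6, -4.5]
grip_width: 0.0126
```

Run:
```python
from h import *
s,K,T=look("wrist","w4"); print(s["time"],s["ee_pos"],s["ee_rot"],s["joint_pos"],s["ft_force"],s["ft_torque"],s["grip_width"])
spots("wrist",["lever_balance"])
look("side","side4"); spots("side",["lever_balance","lever_boss","lever_eye"])
```

```text
8.7833 [ 0.50235505 -0.10151966  0.19202732] [-1.79996309e+02 -2.24823816e-02 -3.72539472e+01] [-18.10031914  25.50525303  30.60834453 111.98531821 -17.43046275
  47.01374402 -15.17666582] [-0.44719601 -0.59175589 -4.52719664] [-0.00692128  0.075834    0.00964147] 0.01261005634893681
wrist lever_balance [(0.84, [0.5036, -0.1041, 0.2108])]
side lever_balance [(0.69, [0.5024, -0.1072, 0.2094])]
side lever_boss [(0.64, [0.4685, -0.1518, 0.1783])]
side lever_eye [(0.78, [0.5797, 0.0009, 0.1762]), (0.26, [0.7774, 0.0088, 0.0467])]
```

View pics/side4.png

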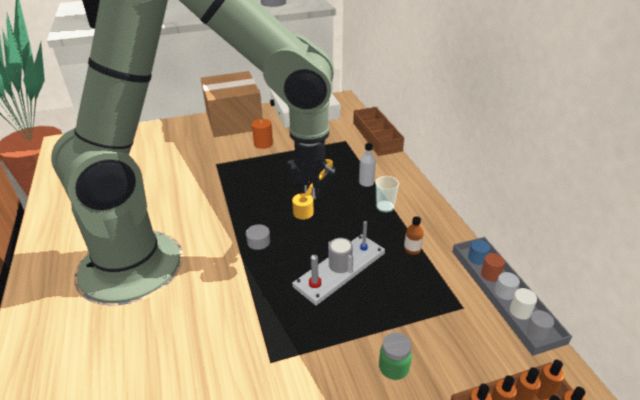

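drive_tool --motion '[{"translation": [0.004, 0.004, 0], "yaw": 1}, {"translation": [0.012, 0.013, 0], "yaw": 3.5}, {"translation": [0.023, 0.024, 0], "yaw": 7}, {"translation": [0.035, 0.037, 0], "yaw": 11}, {"translation": [0.047, 0.049, 0], "yaw": 15}, {"translation": [0.058, 0.061, 0], "yaw": 19}, {"translation": [0.068, 0.071, 0], "yaw": 22.5}, {"translation": [0.076, 0.08, 0], "yaw": 25.5}, {"translation": [0.081, 0.085, 0], "yaw": 27.3}, {"translation": [0.083, 0.087, 0], "yaw": 28}]'

```text
time: 9.92
ee_pos: [0.5161, -0.2211, 0.1912]
ee_rot: [180.0, -0.0, -65.5]
ft_force: [-0.8, 0.4, -4.6]
grip_width: 0.0131
```

drive_tool --motion '[{"translation": [0, 0, 0], "yaw": 0}, {"translation": [0, 0, 0.001], "yaw": 0}, {"translation": [0, 0, 0.003], "yaw": 0}, {"translation": [0, 0, 0.006], "yaw": 0}, {"translation": [0, 0, 0.009], "yaw": 0}, {"translation": [0, 0, 0.012], "yaw": 0}, {"translation": [0, 0, 0.015], "yaw": 0}, {"translation": [0, 0, 0.018], "yaw": 0}, {"translation": [0, 0, 0.02], "yaw": 0}, {"translation": [0, 0, 0.02], "yaw": 0}]'

```text
time: 10.75
ee_pos: [0.5161, -0.2191, 0.1708]
ee_rot: [180.0, 0.0, -65.2]
ft_force: [0.4, 0.5, -4.6]
grip_width: 0.0129
```

Run:
```python
from h import *
P=["lever_balance","lever_boss","lever_eye","thick_post_top","thin_post_top"]
for c in ("wrist","side","top"):
    s,K,T=look(c,c+"5"); np.savez(c+"5.npz",K=K,T=T)
    spots(c,P)
print(s["time"],s["ee_pos"],s["ee_rot"],s["ft_force"],s["ft_torque"],s["grip_width"])
f=cv2.imread("pics/side5.png")[180:310,260:420]; cv2.imwrite("pics/side5c.png",cv2.resize(f,None,fx=4.5,fy=4.5,interpolation=2))
f=cv2.imread("pics/top5.png")[150:280,330:460]; cv2.imwrite("pics/top5c.png",cv2.resize(f,None,fx=4.5,fy=4.5,interpolation=2))
```

```text
wrist lever_balance [(0.61, [0.5158, -0.2216, 0.1902])]
wrist lever_boss []
wrist lever_eye []
wrist thick_post_top []
wrist thin_post_top []
side lever_balance [(0.92, [0.5166, -0.2228, 0.1859]), (0.5, [0.7731, 0.1515, 0.0769])]
side lever_boss [(0.96, [0.4646, -0.2414, 0.1542]), (0.45, [0.5629, -0.5262, 0.0439])]
side lever_eye [(0.84, [0.6359, -0.1651, 0.1547])]
side thick_post_top [(0.86, [0.465, -0.2451, 0.1163])]
side thin_post_top [(0.55, [0.6379, -0.1628, 0.1169])]
top lever_balance [(0.53, [0.7766, 0.1501, 0.0803])]
top lever_boss []
top lever_eye [(0.64, [0.631, -0.1682, 0.1621])]
top thick_post_top []
top thin_post_top [(0.76, [0.635, -0.1636, 0.1139])]
11.35 [ 0.51637845 -0.21919559  0.17136113] [-1.79994787e+02 -4.23701209e-03 -6.51807684e+01] [-0.13982845 -0.11634451 -5.00809701] [ 0.00819423 -0.03285979 -0.01899679] 0.013114309827798543
```

View pics/side5c.png

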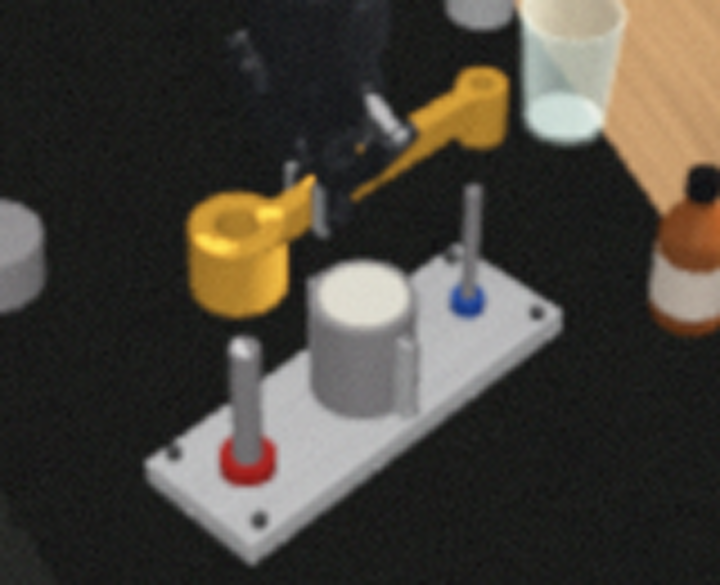

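View pics/top5c.png

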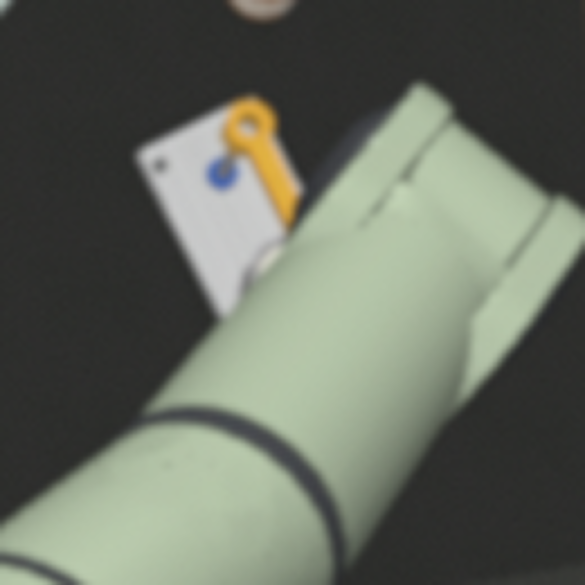

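View pics/wrist5.png

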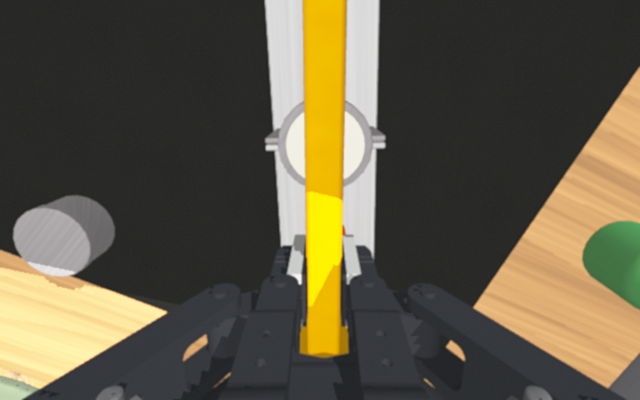

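In the side view the boss bore (313,229) sits over the thick post top (314,257), and the eye bore (367,199) over the thin post top (365,222). Checking these by calibrated rays.

Run:
```python
from h import *
z=np.load("side5.npz");K,T=z["K"],z["T"]
print("underside z candidates .155-.158")
for zl in (.155,.159):
    print(zl,"boss",ray(K,T,313.1,229.1,zl+.044),"eye",ray(K,T,367.1,198.7,zl+.038))
print("thick",ray(K,T,314.2,256.7,.115),"thin",ray(K,T,365.3,221.8,.115))
z=np.load("top5.npz");K,T=z["K"],z["T"]
print("top eye",ray(K,T,385.8,177.3,.195),"thin",ray(K,T,381.6,185.8,.115), "thin collar",ray(K,T,379.3,188.6,.024))
```

```text
underside z candidates .155-.158
0.155 boss [ 0.46682952 -0.23875949  0.199     ] eye [ 0.6377668 -0.1629003  0.193    ]
0.159 boss [ 0.46556302 -0.24312911  0.203     ] eye [ 0.63563557 -0.16762446  0.197     ]
thick [ 0.46526113 -0.24711799  0.115     ] thin [ 0.63605671 -0.16376131  0.115     ]
top eye [ 0.63641985 -0.16499829  0.195     ] thin [ 0.62687918 -0.16046725  0.115     ] thin collar [ 0.63460842 -0.16190611  0.024     ]
```

Run:
```python
from rig import sensors, hand_in
s=sensors.state(); print(s["time"],s["ee_pos"],s["dq"].round(2)); print(hand_in())
```

```text
11.65 [ 0.51634723 -0.21918958  0.17129443] [ 0.03 -0.03 -0.02  0.03 -0.15 -0.02  0.02]
the job is handed in; nothing more can be done
None
```

I gripped the lever by the web at its balance point, lifted it level and carried it clear of everything. It is now held still over the fixture. I handed the job in at 11.65 s; no verdict is reported.

**Last checks**
- **Position:** the networks and my own rays from the side camera put both bores within about 5 mm of their post axes, against a limit of 12 mm.
- **Height:** the underside is about 44 mm above the post tops, going by the gripper height; the networks read about 40 mm.
- **Level and grip:** the boss and eye read the same height to within the networks' accuracy. The gripper was at rest and still closed on the web at about 13 mm. The wrist force was a steady 5 N or so, consistent with the lever's weight, and nothing suggested contact with the fixture.

**Checks that disagreed or were limited**
- **Thin post in the top view:** my ray to the post's top, which was hard to make out, was about 9 mm off from every other estimate. The blue collar in the same picture and the networks agreed with the others, so I discounted it.
- **Boss end in the top view:** the arm hid it, so only the side camera confirms that bore.
- **Bystanders:** I did not measure them again after the move. The path stayed well clear of them, and those visible in the later pictures stood in place.

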